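Stow and open the child-safe tablet bottle

TASK

Put the orange-labelled tablet bottle back in its own orange-marked square pocket on the lazy susan, standing fully down, so that it cannot spin; then push its safety cap down, twist it counter-clockwise until it comes free and lift it off. Finish still holding the cap in the gripper, level and about 5 cm clear of the open bottle's mouth, straight above it, with the bottle left in its pocket. Keep the bottle upright all along, and leave the pump dispenser, tumbler, brush holder and drain stopper standing in their places on the tray.

Things in the scene. Friction and masses are not known exactly. Their poses are not given: they have to be found in the camera images.
- bottle: white square tablet bottle, orange label with a white dot on all four sides, about 0.3 kg, standing on the shelf (z = 0), closed. Origin: centre of its underside, z up its axis, x and y square to the flat sides. Body 60 x 60 mm, 80 mm tall; round sloping shoulder from 80 to 88 mm; neck 31 mm across, rim at 116 mm. Three hooked lock lugs on the neck, under the cap.
- cap: orange push-and-turn safety cap on the bottle: 50 mm across, 32 mm tall, ribbed, 40 g. Origin on its axis at the skirt's lower edge, z up. Locked, the origin is 96 mm above the bottle's underside (8 mm above the shoulder) and its x is parallel to the bottle's x (play 0.1 rad); it cannot turn or come off, and the bottle can be carried by it.
- cap_top (a point): centre of the cap's top (128 mm above the bottle's underside when locked); arrows show the way to open. Inner spring: 6 N to start down, 12 N at 4.5 mm (lock freed), 14.5 N at the stop, 6.5 mm down. Keep it 5.5 mm or more down while turning counter-clockwise seen from above; turned 0.65 to 1.5 rad from locked (best 1.05; stop at 1.6) it lifts straight off
- tray: the round light-grey plastic lazy susan tray, 316 mm across, rim 12 mm high, turning freely (a little stiff, 0.12 N m) about its centre on a fixed foot. Origin on its axis at its underside, 12 mm above the shelf; its top surface is 20 mm above the shelf. z up; x points from the centre to the orange pocket.
- pocket_orange (a point): centre of the floor (the tray's top surface) of the square pocket with orange lips and an orange floor sticker with a white dot: the place of the bottle. 100 mm from the tray's centre, sides along the tray's x and y. Inside 65 x 65 mm; upright walls 14 mm high, then lips flaring outwards to 24 mm above the floor, 81 mm apart at their top.
- pocket_blue (a point): centre of the floor of the like pocket with blue lips and a blue sticker, 100 mm from the tray's centre, 144 degrees counter-clockwise from the orange one. Empty, belongs to another bottle; not to be used.
- pump: pump dispenser on the tray, cream, 68 mm across, 145 mm tall with its steel pump head. Origin at the centre of its underside, z up.
- pump_spot (a point): centre of the ring marked on the tray for the pump dispenser, on the tray's top surface, 216 degrees round from the orange pocket, 100 mm from the centre.
- tumbler: glass tumbler on the tray, 68 mm across the rim, 100 mm tall. Origin at the centre of its underside, z up.
- tumbler_spot (a point): centre of the ring marked on the tray for the tumbler, 72 degrees round from the orange pocket, 100 mm from the centre.
- holder: teal plastic toilet brush holder (empty) on the tray, 84 mm across, 125 mm tall. Origin at the centre of its underside, z up.
- holder_spot (a point): centre of the ring marked on the tray for the brush holder, 288 degrees round from the orange pocket, 100 mm from the centre.
- stopper: chrome drain stopper standing on its 45 mm head at the middle of the tray, stem up, 62 mm tall. Origin at the centre of its underside, z up.
- stopper_spot (a point): centre of the ring marked for the stopper, at the tray's centre on its top surface.
- mouth (a point): centre of the bottle's open rim, on its axis 116 mm above its underside; moves with the bottle.
There are look-alikes about, which are no part of the job. What is shaped like the holder but blue is not meant.

How it is judged:
By the outcome, as a careful person would: the job done as asked, in the order asked, and still so for the second after the job is handed in, while the arm keeps its last pose, push and grip.
It also fails if it takes over 54 s, if anything falls off the work surface, if the arm or the gripper's body presses on something with over 40 N, if the wrist force passes 120 N, or if a joint passes its speed limit or range.

ROBOT

A 6-joint arm with a two-finger parallel gripper is mounted at the origin on the work surface. World frame = base frame: x ahead of the robot, y to its left, z up, the work surface at z = 0. Lengths are in mm, angles in rad, forces in N, time in s.
With the tool pointing down it reaches from about 275 to 850 mm from the base axis. Payload 19 kg.
Tool frame: the origin (TCP) lies at the very end of the fingers, on their centre line; the grasp point (between the pads) lies behind it (r.tcp_to_grasp is the z of the grasp point in the tool frame, in mm); z points along the fingers, y is the line along which they close (so a half turn about z gives the same grasp; the last joint's range is limited). The gripper opens to 85 mm and grips with 20 to 120 N. Pads are 22 mm wide; open, the fingers measure 114 mm over their backs; the gripper's body (76 mm by 85 mm) begins 54 mm behind the grasp point. The pads swing forward as they close: fully open they stand 13 mm farther back than shut.
Start: joints at [-0.134, 0.15, 1.437, -0, 1.554, -0.134], TCP at [574.967, -0.015, 202.067] pointing down, gripper open.
Joint ranges: [-2.8, 2.8], [-0.68, 2.1], [0.12, 2.68], [-1.39, 4.53], [0.16, 2.79], [-2.81, 2.81]. Speed limits (rad/s): [1.89, 1.89, 2.22, 3.01, 3.01, 3.01].

INTERFACE

Orientations are given as a unit quaternion [x, y, z, w].
In Python, from cell import r gives the robot as it stands.
- The arm moves only by the tool carry_out, never from a script. Its argument "targets" is a list that holds one entry, the list of rows, each a list of 7 numbers: the shift along the world's x, y, z in normalised numbers (1 is 400 mm), then the turn, a rotation vector about the world's x, y, z in fractions of the full range, 1 being pi rad, then the finger opening in mm, from 0 to 85.4. In form: [[[dx, dy, dz, rx, ry, rz, hand], ...]]. A call has 1 to 5 rows; each row is the pose to reach, as a shift and turn from the pose commanded when the call began; what a row does not reach only later rows make up. A row lasts 1/12 s, in which the tool goes at most 41.7 mm and 7.16 degrees, less where a joint would pass 70% of its speed; a pose out of reach is approached as far as the arm can. A call with a gripper value outside its range is refused whole. The fingers move at their own pace and stop on an object; "squeeze" is the grip in N (left out, the last holds). Time passes only in rows, so rows that repeat a pose let the fingers close. It gives the time, the measured TCP pose, the force, the opening and the grip force at its end, in the units of the state.
- r.sense(): the state, without advancing time (a new reading comes with each control period).
- r.grab_frame(name): name is "scene" or "side" or "wrist"; returns (picture, depth): 420x560x3 uint8, red, green, blue; 420x560 float32, mm along the optical axis (not along the pixel's ray), 0 where there is no reading.
- r.get_calibration(name): a dict with "fx", "fy", "cx", "cy" (pixels), "k1" (the pictures are not rectified: a ray, as slopes to the right and down, at radius r is drawn at 1 + k1 r^2 times it, then the intrinsics apply), "pose" (4x4, takes a point from camera to world coordinates). Camera axes: x right, y up, looking along -z (the intrinsics and any distortion apply to the point x, -y, -z); pixel columns grow to the right and rows downward; lengths in mm; the calibration is good to about 2 mm. A picture is of the moment at which its call begins: read the wrist's pose just before it. get_calibration takes no time and is no camera call; for the wrist camera it gives the pose at the moment of the call.
- r.hand_in(): hands the job in; it is judged then, once.
The state is a dict: "t": time; "q": joint angles; "joint_vel": joint speeds; "effort": joint torques, N m; "position": TCP position; "ee_rot": TCP orientation; "ft_force": force on the tool from outside, world axes, zero at the start; "ft_torque": the same for the moment, N m; "width": finger opening in mm; "gripper_force": force on a finger pad.
Only numpy, scipy, OpenCV 4.12 (cv2) and the standard library are available. Lean on these libraries where they do the work, as an engineer would, in place of code of your own. Each camera call takes 0.05 s, during which the arm holds its last target. There are 200 camera calls.

## Working session

There is one attempt and no reset: what is moved stays moved. The work goes in short steps, Python scripts to look and compute and a tool call to move; the robot and the scene stay as the last step left them, time stands still between calls to the robot, and variables do not carry over. Pictures are saved under pics/ and viewed, at most 10 in all, crops included, and the job is handed in when it is done.

Besides the shell and the picture viewer there is one more tool, called after ">>>" as a command line: name --argument value ..., lists and objects as JSON in quotes. carry_out: Moves the arm, as the interface text tells. Its arguments: {"type":"object","properties":{"targets":{"type":"array","items":{"type":"array","items":{"type":"array","items":{"type":"number"}}}},"squeeze":{"type":"number"}},"required":["targets"]}

```bash
mkdir -p pics
cat > h.py <<'E'
import numpy as np, cv2
from cell import r
def grab(n):
    c=r.get_calibration(n); p,d=r.grab_frame(n); return p,d,c
def save(p,f): cv2.imwrite('pics/'+f,p[:,:,::-1])
def ray(c,uv):
    K=np.array([[c['fx'],0,c['cx']],[0,c['fy'],c['cy']],[0,0,1.]])
    uv=np.asarray(uv,float).reshape(-1,1,2)
    n=cv2.undistortPoints(uv,K,np.array([c['k1'],0,0,0.])).reshape(-1,2)
    T=np.array(c['pose']); d=np.c_[n[:,0],-n[:,1],-np.ones(len(n))]@T[:3,:3].T
    return T[:3,3],d
def plane(c,uv,z):
    o,d=ray(c,uv); return o+d*((z-o[2])/d[:,2])[:,None]
def cloud(c,dep):
    v,u=np.mgrid[:dep.shape[0],:dep.shape[1]]
    o,d=ray(c,np.c_[u.ravel(),v.ravel()])
    return (o+d*dep.reshape(-1,1)).reshape(*dep.shape,3)
E
python3 - <<'E'
from h import *
for n in ['scene','side']:
    p,d,c=grab(n); save(p,n+'0.png'); np.savez(n+'0.npz',p=p,d=d); print(n,np.array(c['pose']).round(2).tolist(),c['fx'])
print(r.tcp_to_grasp, r.sense())
E
```

```text
scene [[0.7, -0.46, 0.55, 1055.05], [0.71, 0.44, -0.54, -472.49], [0.01, 0.77, 0.64, 691.09], [0.0, 0.0, 0.0, 1.0]] 476.3356188943476
side [[0.89, 0.24, -0.39, 139.46], [-0.46, 0.44, -0.77, -767.68], [-0.02, 0.86, 0.51, 638.7], [0.0, 0.0, 0.0, 1.0]] 502.502958140231
-18.700000000000003 {'t': 0.1, 'q': array([-1.33998521e-01,  1.50948169e-01,  1.43790582e+00,  2.28610915e-05,
        1.55382318e+00, -1.34015035e-01]), 'joint_vel': array([ 2.17686128e-03,  1.26729830e-04, -2.86422219e-03,  1.76002670e-03,
       -1.69533582e-04,  2.50919134e-05]), 'effort': array([ 4.39465453e-03, -7.14378047e+01, -5.71798074e+01, -8.77157845e-05,
        7.01135112e-03, -1.30998615e-04]), 'position': array([5.74761602e+02, 2.13004078e-02, 2.01559363e+02]), 'ee_rot': array([ 7.07100980e-01,  7.07112374e-01, -3.19679013e-04, -4.38155206e-04]), 'ft_force': array([ 0.14022755, -0.1565968 , -0.45445268]), 'ft_torque': array([ 0.03775666, -0.01345483, -0.00485054]), 'gripper_force': 0.0, 'width': 85.39691350002215}
```

View pics/scene0.png

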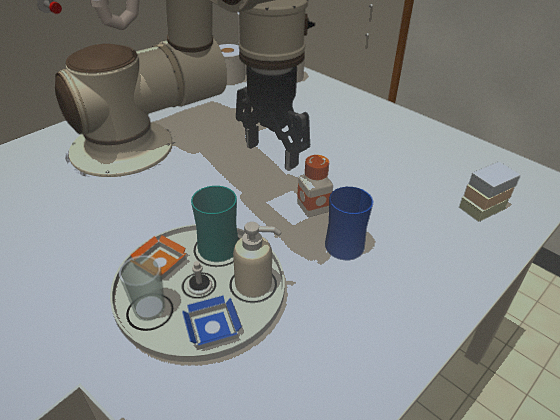

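View pics/side0.png

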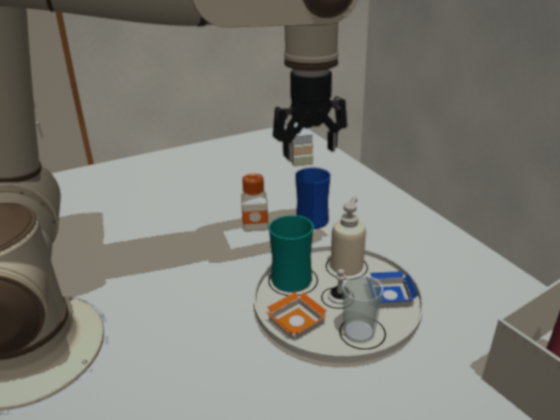

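Scene: the orange-capped bottle is at (315,185) in the scene view and (254,205) in the side view. The orange pocket is at (158,258) and (297,316). The teal holder is at (215,222), and the blue look-alike holder is at (350,222). Next I'll measure by colour and depth.

Run:
```python
from h import *
for n in ['scene','side']:
    z=np.load(n+'0.npz'); p,d=z['p'],z['d']; c=r.get_calibration(n); X=cloud(c,d); ok=d>0
    hsv=cv2.cvtColor(p,cv2.COLOR_RGB2HSV); H,S,V=cv2.split(hsv)
    om=((H<14)|(H>176))&(S>140)&(V>90)
    nn,L,st,ce=cv2.connectedComponentsWithStats(om.astype(np.uint8))
    for i in range(1,nn):
        if st[i,4]>40:
            q=X[(L==i)&ok]; print(n,st[i].tolist(),ce[i].round(1),np.median(q,0).round(1) if len(q) else '', q.min(0).round(0),q.max(0).round(0))
    # cap top: points with z 120..136 in orange
    m=om&ok&(X[...,2]>122)&(X[...,2]<136)
    q=X[m]; print('cap hi',len(q),q.mean(0).round(1), ((q.min(0)+q.max(0))/2).round(1), np.percentile(q[:,2],[5,50,95]).round(1))
    # tray top & rim
    (tm)=ok&(X[...,2]>15)&(X[...,2]<40)&(S<60)
    q=X[tm]; print('tray', q.min(0).round(0),q.max(0).round(0))
    for nm,lo,hi in [('teal',75,95),('blue',105,125)]:
        mm=ok&(H>lo)&(H<hi)&(S>120)&(X[...,2]>60)&(X[...,2]<200)
        q=X[mm]; print(nm,len(q),((np.percentile(q,1,0)+np.percentile(q,99,0))/2).round(0),q[:,2].max().round(0)) if len(q) else 0
# enlarged crops composed
a=np.load('scene0.npz')['p'][140:280,100:390]; b=np.load('side0.npz')['p'][165:345,220:430]
a=cv2.resize(a,(580,280),interpolation=3); b=cv2.resize(b,(350,300),interpolation=3)
o=np.zeros((580,580,3),np.uint8); o[:280]=a; o[280:,:350]=b; save(o,'crop.png')
```

```text
scene [305, 155, 24, 23, 220] [317.  162.7] [532.9 177.1 126.6] [507. 155.  97.] [554. 205. 129.]
scene [314, 193, 17, 16, 57] [324.  200.7] [561.3 182.5  35.6] [550. 155.  23.] [566. 191.  58.]
scene [131, 236, 27, 21, 183] [144.7 246.9] [ 411.5 -181.7   38.2] [ 393. -216.   22.] [ 420. -146.   44.]
scene [160, 236, 26, 38, 254] [171.6 250.6] [ 456.8 -143.    38.6] [ 410. -200.   17.] [ 497. -127.   45.]
cap hi 202 [530.8 178.7 126.6] [529.9 180.  125.6] [124.7 126.7 128.3]
tray [-503. -315.   15.] [ 841. 1314.   40.]
teal 135 [496. -69. 108.] 147.0
blue 931 [659. 133.  94.] 126.0
side [243, 175, 20, 20, 324] [252.7 184.2] [522.3 163.2 121.8] [505. 153.  95.] [548. 197. 131.]
side [256, 211, 12, 12, 91] [262.9 216.8] [536.5 147.2  38.1] [521. 142.  23.] [545. 155.  56.]
side [243, 212, 12, 12, 89] [246.5 217.9] [500.5 161.7  36.9] [493. 154.  23.] [516. 170.  56.]
side [269, 292, 29, 20, 81] [283.3 301.9] [ 445.  -140.5   37.6] [ 413. -152.   33.] [ 473. -130.   45.]
side [301, 294, 24, 27, 201] [312.9 305. ] [ 486.4 -172.5   38.7] [ 475. -216.   26.] [ 495. -139.   46.]
side [269, 314, 48, 20, 95] [287.  324.4] [ 413.9 -199.    42.2] [ 404. -225.   18.] [ 478. -156.   46.]
cap hi 158 [524.9 171.  127.3] [526.3 175.  126.5] [122.6 127.9 130. ]
tray [ -42. -554.   15.] [1646. 1320.   40.]
teal 2190 [496. -70. 104.] 147.0
blue 1099 [658. 132.  94.] 128.0
```

View pics/crop.png

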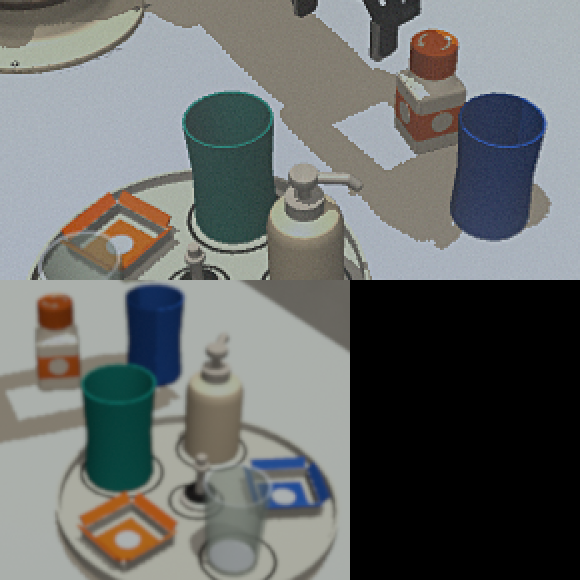

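Only one bottle has an orange label, at (432,100) in the crop. Its white dots and cap arrows are visible and match the description. The square orange pocket with a white dot is at (122,245). The blue holder and blue pocket are not meant. I'll check the wrist camera geometry, then go above the bottle.

Run:
```python
from h import *
c=r.get_calibration('wrist'); print(np.array(c['pose']).round(3).tolist(),c['fx'],c['fy'],c['cx'],c['cy'],c['k1'])
from scipy.spatial.transform import Rotation as R
print(R.from_quat(r.sense()['ee_rot']).as_matrix().round(2).tolist())
```

```text
[[1.0, 0.0, -0.0, 575.547], [-0.0, 0.964, 0.266, 66.616], [0.0, -0.266, 0.964, 374.074], [0.0, 0.0, 0.0, 1.0]] 360.09194350828096 360.09194350828096 284.07866824032396 209.56940455668163 -0.04399243286605877
[[-0.0, 1.0, -0.0], [1.0, 0.0, 0.0], [0.0, -0.0, -1.0]]
```

The rows are not in the units I measure in: shifts go in shares of 400 mm and turns go in shares of pi rad. I convert before sending: 140 mm is 0.35, 120 mm is 0.3.

>>> carry_out --targets '[[[-0.05,0.075,0.075,0,0,0,85],[-0.1,0.15,0.15,0,0,0,85],[-0.15,0.225,0.225,0,0,0,85],[-0.175,0.3,0.275,0,0,0,85],[-0.2,0.35,0.3,0,0,0,85]]]'

```text
t: 0.52
position: [494.1, 141.2, 324.4]
ee_rot: [0.707, 0.707, 0.001, 0.001]
ft_force: [0.8, -0.3, 0.5]
width: 85.3
gripper_force: 0.0
```

Run:
```python
from h import *
p,d,c=grab('wrist'); save(p,'w1.png'); np.savez('w1.npz',p=p,d=d,T=c['pose']); s=r.sense(); print(s['position'],s['ee_rot'],s['t'],np.array(c['pose']).round(3).tolist())
```

```text
[492.64503432 145.25824297 327.33180078] [0.70632167 0.70788565 0.00264385 0.0007864 ] 0.5667 [[1.0, 0.001, -0.003, 494.383], [-0.0, 0.964, 0.266, 207.819], [0.003, -0.266, 0.964, 496.924], [0.0, 0.0, 0.0, 1.0]]
```

View pics/w1.png

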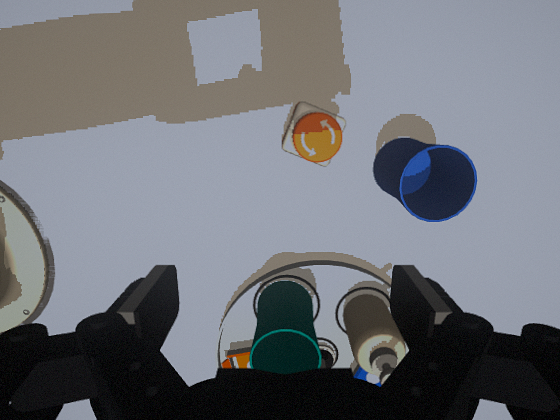

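The wrist view shows the cap at (317,137), with the turned square body around it. The tray is at the bottom, partly hidden by the gripper.

```bash
cat >> h.py <<'E'
def bottle(n='wrist',near=(530,178),zb=0):
    p,d,c=grab(n); X=cloud(c,d); Z=X[...,2]-zb
    H,S,V=cv2.split(cv2.cvtColor(p,cv2.COLOR_RGB2HSV))
    nb=(d>0)&(np.hypot(X[...,0]-near[0],X[...,1]-near[1])<65)
    cap=nb&((H<20)|(H>176))&(S>120)
    top=(nb&(Z>118)).astype(np.uint8)
    cs=max(cv2.findContours(top,0,1)[0],key=cv2.contourArea)[:,0,:]
    P=plane(c,cs,128+zb)[:,:2].astype(np.float32)
    (ctr,rad)=cv2.minEnclosingCircle(P)
    print('cap circle',np.round(ctr,1),round(rad,1),'z',np.percentile(X[top>0][:,2],[10,50,90]).round(1))
    body=nb&(Z>15)&(Z<82); Q=X[body][:,:2].astype(np.float32)
    lo,hi=np.percentile(Q,1,0),np.percentile(Q,99,0)
    rect=cv2.minAreaRect(Q); print('body rect',np.round(rect[0],1),np.round(rect[1],1),round(rect[2],2),len(Q))
    return p,d,c,X
E
python3 - <<'E'
from h import *
bottle(); print(r.sense()['position'])
p,d,c,X=bottle()
# per-face line fits: points of sides z 20..75
from scipy.optimize import minimize_scalar
Z=X[...,2]; nb=(d>0)&(np.hypot(X[...,0]-530,X[...,1]-178)<65)&(Z>20)&(Z<84)
Q=X[nb][:,:2]
def ext(a):
    Rm=np.array([[np.cos(a),np.sin(a)],[-np.sin(a),np.cos(a)]]); q=Q@Rm.T
    return np.percentile(q,1,0),np.percentile(q,99,0)
for a in np.radians(range(0,90,5)):
    l,h=ext(a); print(round(np.degrees(a)),(h-l).round(1),end=' ')
E
```

```text
cap circle [ 583.3 -177.8] 283.9 z [388.3 434.1 448.3]
body rect [528.9 182.2] [61.1 60.3] 69.22 762
[493.881986   143.22473931 325.39697513]
cap circle [ 583.2 -177.6] 283.8 z [386.3 432.3 446.4]
body rect [529.2 182.3] [61.  60.7] 68.86 776
0 [69.5 70.2] 5 [71.2 72. ] 10 [72.3 73.7] 15 [73.3 75. ] 20 [74.  75.9] 25 [74.1 75.9] 30 [73.6 75.4] 35 [72.9 74.6] 40 [71.8 73.3] 45 [69.9 71.5] 50 [67.8 69.4] 55 [65.3 66.5] 60 [62.8 63.5] 65 [60.1 60.2] 70 [59.5 59.5] 75 [62.3 61.6] 80 [65.2 64.4] 85 [67.9 66.9]
```

Converted, -200 mm is -0.5, -160 mm is -0.4.

>>> carry_out --targets '[[[-0.0225,-0.1,0,0,0,0,85],[-0.045,-0.2,0,0,0,0,85],[-0.0675,-0.3,0,0,0,0,85],[-0.09,-0.4,0,0,0,0,85],[-0.1125,-0.5,0,0,0,0,85]]]'

```text
t: 1.08
position: [448.9, -62.3, 321.0]
ee_rot: [0.707, 0.707, -0.0, -0.001]
ft_force: [1.1, -0.5, 0.8]
width: 85.3
gripper_force: 0.0
```

Converted, -140 mm is -0.35, -120 mm is -0.3.

>>> carry_out --targets '[[[0,-0.1,0,0,0,0,85],[0,-0.2,0,0,0,0,85],[0,-0.3,0,0,0,0,85],[0,-0.35,0,0,0,0,85],[0,-0.35,0,0,0,0,85]]]'

```text
t: 1.5
position: [449.1, -204.5, 320.1]
ee_rot: [0.709, 0.705, -0.001, -0.001]
ft_force: [0.3, 0.2, -0.7]
width: 85.0
gripper_force: 0.0
```

Run:
```python
from h import *
p,d,c=grab('wrist'); save(p,'w2.png'); np.savez('w2.npz',p=p,d=d,T=np.array(c['pose'])); s=r.sense(); print(s['position'],s['t'])
X=cloud(c,d); H,S,V=cv2.split(cv2.cvtColor(p,cv2.COLOR_RGB2HSV))
om=((H<20)|(H>176))&(S>120)&(d>0)&(X[...,2]<60)
nn,L,st,ce=cv2.connectedComponentsWithStats(om.astype(np.uint8))
for i in range(1,nn):
    if st[i,4]>30: q=X[L==i]; print(st[i].tolist(),ce[i].round(1),np.median(q,0).round(1))
Q=X[om][:,:2].astype(np.float32); print('lips rect',cv2.minAreaRect(Q))
```

```text
[ 449.27727795 -202.58059931  320.38418118] 1.55
[252, 104, 52, 18, 430] [277.7 112.4] [ 441.7 -139.6   40.8]
[306, 111, 17, 52, 441] [314.1 136.7] [ 486.6 -169.4   40.7]
[245, 124, 20, 52, 453] [254.6 149.1] [ 412.8 -184.    41. ]
[266, 164, 50, 18, 445] [290.6 172.6] [ 458.  -214.    41.1]
lips rect ((574.427734375, -401.22210693359375), (103.44618225097656, 613.0260620117188), 29.616565704345703)
```

View pics/w2.png

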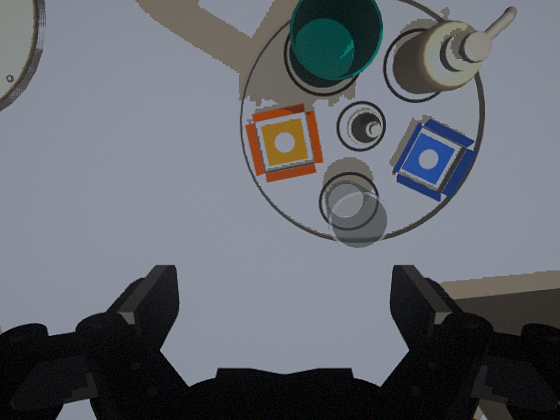

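The pocket is fully visible, with its four lips around (285,143) and the white dot in the middle. All the tray items are standing on their rings. I'll go back above the bottle for a closer fix.

Converted, 200 mm is 0.5, 160 mm is 0.4.

>>> carry_out --targets '[[[0.02,0.1,0,0,0,0,85],[0.04,0.2,0,0,0,0,85],[0.06,0.3,0,0,0,0,85],[0.08,0.4,0,0,0,0,85],[0.1,0.5,0,0,0,0,85]]]'

```text
t: 1.97
position: [489.5, 2.3, 321.6]
ee_rot: [0.707, 0.707, -0.0, -0.0]
ft_force: [-0.5, -0.8, 0.2]
width: 85.1
gripper_force: 0.0
```

Converted, 185 mm is 0.4625, 148 mm is 0.37.

>>> carry_out --targets '[[[0.02,0.0925,-0.025,0,0,0,85],[0.04,0.185,-0.05,0,0,0,85],[0.06,0.2775,-0.075,0,0,0,85],[0.08,0.37,-0.1,0,0,0,85],[0.1,0.4625,-0.125,0,0,0,85]]]'

```text
t: 2.38
position: [529.4, 187.4, 271.1]
ee_rot: [0.707, 0.707, -0.0, -0.0]
ft_force: [0.4, -0.9, 1.2]
width: 85.1
gripper_force: 0.0
```

>>> carry_out --targets '[[[0,0,0,0,0,0,85],[0,0,0,0,0,0,85]]]'

```text
t: 2.55
position: [529.2, 187.0, 270.5]
ee_rot: [0.706, 0.708, -0.001, -0.001]
ft_force: [0.1, -1.0, -1.2]
width: 85.2
gripper_force: 0.0
```

```bash
sed -i 's/nb&(Z>118)/nb\&(Z>118)\&(Z<140)/' h.py
python3 - <<'E'
from h import *
p,d,c,X=bottle(near=(529,182)); s=r.sense(); print(s['position'],s['ee_rot'],s['t'])
H,S,V=cv2.split(cv2.cvtColor(p,cv2.COLOR_RGB2HSV)); m=((H<20)|(H>176))&(S>110)
print('orange px',np.argwhere(m).min(0),np.argwhere(m).max(0))
# pocket dot by ray from w2
z=np.load('w2.npz'); c2=dict(c); c2['pose']=z['T']; p2=z['p']
H,S,V=cv2.split(cv2.cvtColor(p2,cv2.COLOR_RGB2HSV))
w=np.zeros(S.shape,np.uint8); w[130:158,270:302]=((S<90)&(V>120))[130:158,270:302]
nn,L,st,ce=cv2.connectedComponentsWithStats(w); i=L[143,285]; print('dot',st[i],ce[i],plane(c2,[ce[i]],20).round(1))
om=(((H<20)|(H>176))&(S>120)).astype(np.uint8); om[:95]=0; om[190:]=0; om[:,:235]=0; om[:,330:]=0
hull=cv2.convexHull(np.argwhere(om)[:,::-1].astype(np.int32)); P=plane(c2,hull[:,0],44)[:,:2].astype(np.float32); print('lip rect',cv2.minAreaRect(P))
fl=(((H>10)&(H<25)&(S>120))).astype(np.uint8)
E
```

```text
cap circle [529.5 182.6] 25.7 z [127.5 128.7 129.7]
body rect [529.4 182.5] [60.6 61. ] 68.84 1096
[529.4126589  185.69975559 271.29670716] [ 7.06426620e-01  7.07785838e-01 -7.04026573e-04 -3.76190337e-04] 2.6
orange px [143   0] [419 559]
dot [274 132  21  21 335] [284.27761194 141.94029851] [[ 449.7 -177.2   20. ]]
lip rect ((449.6504821777344, -177.0464630126953), (85.60643005371094, 85.51129150390625), 11.203585624694824)
```

Converted, -179 mm is -0.4475, -115 mm is -0.2875.

>>> carry_out --targets '[[[-0.0013,-0.006,-0.0875,0,0,0,85],[-0.0013,-0.006,-0.1875,0,0,0,85],[-0.0013,-0.006,-0.2875,0,0,0,85],[-0.0013,-0.006,-0.375,0,0,0,85],[-0.0013,-0.006,-0.4475,0,0,0,85]]]'

```text
t: 3.02
position: [528.5, 181.2, 90.9]
ee_rot: [0.708, 0.707, -0.0, -0.0]
ft_force: [0.6, -0.1, -0.9]
width: 85.4
gripper_force: 0.0
```

>>> carry_out --targets '[[[0,0,0,0,0,0,85],[0,0,0,0,0,0,40],[0,0,0,0,0,0,40],[0,0,0,0,0,0,40],[0,0,0,0,0,0,40]]]' --squeeze 80

```text
t: 3.43
position: [530.5, 182.7, 95.4]
ee_rot: [0.707, 0.707, 0.001, 0.001]
ft_force: [2.9, 0.8, 7.8]
width: 40.8
gripper_force: 7.1
```

>>> carry_out --targets '[[[0,0,0,0,0,0,40],[0,0,0,0,0,0,40],[0,0,0,0,0,0,40],[0,0,0,0,0,0,40],[0,0,0,0,0,0,40]]]'

```text
t: 3.85
position: [530.9, 182.8, 95.5]
ee_rot: [0.707, 0.707, 0.002, 0.001]
ft_force: [2.3, -0.5, 8.0]
width: 40.0
gripper_force: 7.3
```

Closed to 40 mm with little grip force, narrower than the 50 mm cap. Something is off, so I'll look.

Run:
```python
from h import *
o=np.zeros((560,800,3),np.uint8)
p,d,c=grab('scene'); o[:280,:400]=cv2.resize(p[110:250,220:420],(400,280),interpolation=3)
p,d,c=grab('side'); o[280:,:400]=cv2.resize(p[120:260,180:380],(400,280),interpolation=3)
p,d,c=grab('wrist'); o[:300,400:]=cv2.resize(p[120:420,80:480],(400,300)); save(o,'g1.png')
s=r.sense(); print(s['width'],s['gripper_force'],s['ft_force'],s['position'])
```

```text
40.41582864596912 7.2747693420387805 [ 1.62883011 -0.62291966  7.78710854] [530.85415937 182.78921173  95.47811362]
```

View pics/g1.png

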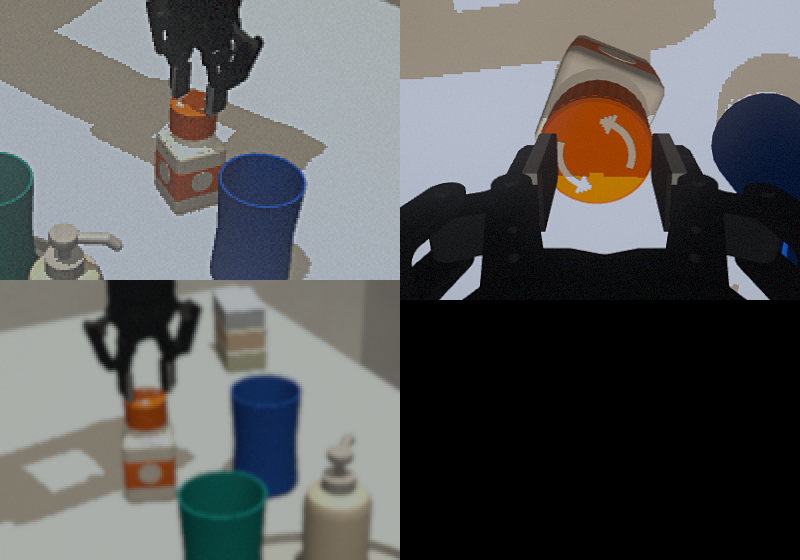

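The pads look to be on the near edge of the cap's top (wrist crop, about (540,170) and (665,170)). I'll measure where the cap is now.

Run:
```python
from h import *
for n in ['scene','side','wrist']:
    p,d,c=grab(n); X=cloud(c,d); H,S,V=cv2.split(cv2.cvtColor(p,cv2.COLOR_RGB2HSV))
    m=((H<22)|(H>176))&(S>110)&(d>0)&(np.hypot(X[...,0]-529,X[...,1]-190)<80)&(X[...,2]>85)&(X[...,2]<150)
    q=X[m]; print(n,len(q),np.median(q,0).round(1),np.percentile(q,2,0).round(1),np.percentile(q,98,0).round(1))
    dk=(V<60)&(d>0)&(np.hypot(X[...,0]-529,X[...,1]-185)<60)&(X[...,2]>70)&(X[...,2]<150)
    q=X[dk]; print(' dark',len(q),np.percentile(q,2,0).round(1),np.percentile(q,98,0).round(1))
    if n=='wrist':
        t=(m&(X[...,2]>110)); q=X[t]; A=np.c_[q[:,:2]-[529,185],np.ones(len(q))]; print('top plane',np.linalg.lstsq(A,q[:,2],rcond=None)[0].round(3))
        b=(d>0)&(np.hypot(X[...,0]-529,X[...,1]-185)<75)&(X[...,2]>15)&(X[...,2]<80)&(V>60); q=X[b][:,:2].astype(np.float32); print(cv2.minAreaRect(q))
```

```text
scene 421 [535.3 167.6 118.7] [510.9 156.5  95.6] [553.3 200.  127.2]
 dark 122 [498.7 171.1 127.1] [565.4 192.1 149.2]
side 361 [523.5 164.5 118.8] [504.6 155.5  95.2] [548.3 192.1 129.3]
 dark 57 [498.7 170.4 131.9] [560.4 185.5 149.6]
wrist 9237 [529.4 189.  127.2] [509.8 160.9 101.3] [550.  206.9 128.8]
 dark 1465 [498.5 173.5 130.8] [564.2 193.4 149.7]
top plane [ 1.3000e-02 -9.5000e-02  1.2653e+02]
((529.4510498046875, 183.95018005371094), (57.916812896728516, 60.12345504760742), 68.2633285522461)
```

Run:
```python
from h import *
c=r.get_calibration('wrist')
z=np.load('w1.npz'); c1=dict(c); c1['pose']=z['T']; X=cloud(c1,z['d']); print('open, TCP approx (494,142,325):')
for v,u in [(268,160),(268,172),(290,172),(310,160),(268,398),(290,398),(268,410)]: print(v,u,X[v,u].round(1),z['p'][v,u])
p,d,c=grab('wrist'); X=cloud(c,d); print('now')
for v in range(235,360,12): print(v,[X[v,u].round(0).astype(int).tolist() for u in (200,215,225,232)])
p,d,c=grab('scene'); X=cloud(c,d)
m=(d>0)&(abs(X[...,1]-182)<30)&(p.max(2)<70)&(abs(X[...,0]-529)<60)&(X[...,2]>30); 
for u in range(300,340,3):
    k=np.where(m[:,u])[0]
    if len(k): print(u,k.max(),X[k.max(),u].round(0))
```

```text
open, TCP approx (494,142,325):
268 160 [449.  152.  375.4] [54 55 56]
268 172 [451.9 149.9 370.7] [41 42 47]
290 172 [452.1 142.2 373.8] [31 36 36]
310 160 [452.  141.8 387.5] [15 16 21]
268 398 [537.1 151.4 374.3] [28 34 35]
290 398 [537.1 143.5 376.6] [27 25 27]
268 410 [541.7 151.3 374.1] [53 51 53]
now
235 [[466, 155, 1], [478, 155, 0], [499, 183, 80], [510, 199, 125]]
247 [[465, 145, 0], [477, 145, 0], [507, 194, 126], [510, 194, 127]]
259 [[465, 134, 0], [477, 135, 1], [508, 193, 136], [511, 193, 136]]
271 [[498, 189, 139], [506, 193, 148], [510, 193, 147], [512, 190, 142]]
283 [[501, 189, 149], [508, 193, 157], [511, 193, 158], [512, 186, 143]]
295 [[505, 193, 166], [509, 192, 164], [511, 190, 159], [511, 181, 144]]
307 [[506, 194, 174], [509, 189, 166], [511, 185, 160], [511, 177, 145]]
319 [[508, 194, 181], [510, 187, 169], [511, 181, 160], [511, 171, 145]]
331 [[511, 199, 194], [515, 200, 195], [511, 177, 162], [488, 68, 1]]
343 [[512, 199, 198], [516, 199, 199], [511, 174, 164], [487, 57, 2]]
355 [[513, 199, 203], [516, 199, 203], [480, 43, 0], [487, 43, 0]]
300 136 [488. 170. 174.]
303 138 [490. 177. 167.]
306 156 [506. 172. 132.]
309 158 [512. 175. 129.]
312 156 [513. 184. 130.]
315 136 [509. 193. 174.]
318 133 [533. 173. 200.]
321 141 [546. 168. 189.]
324 164 [557. 171. 137.]
327 166 [564. 172. 135.]
330 164 [566. 178. 139.]
333 154 [576. 172. 170.]
336 153 [583. 173. 176.]
339 151 [583. 182. 176.]
```

Depth shows the real fingertips sit about 35 mm behind the stated TCP (45 mm when fully open), so the pads closed on top of the cap. The bottle hasn't moved. I'll rise, open and descend with that correction.

Converted, 40 mm is 0.1, 20 mm is 0.05.

>>> carry_out --targets '[[[0,0,0.05,0,0,0,40],[0,0,0.1,0,0,0,85],[0,0,0.1,0,0,0,85],[0,0,0.1,0,0,0,85],[0,0,0.1,0,0,0,85]]]'

```text
t: 4.67
position: [529.5, 182.6, 133.4]
ee_rot: [0.707, 0.707, 0.0, 0.0]
ft_force: [0.2, -0.2, -0.8]
width: 84.5
gripper_force: 0.0
```

Converted, -71 mm is -0.1775, -50 mm is -0.125.

>>> carry_out --targets '[[[0,0,-0.0375,0,0,0,85],[0,0,-0.075,0,0,0,85],[0,0,-0.125,0,0,0,85],[0,0,-0.1775,0,0,0,85],[0,0,-0.1775,0,0,0,85]]]'

```text
t: 5.08
position: [527.2, 182.1, 57.9]
ee_rot: [0.707, 0.707, -0.003, -0.002]
ft_force: [-0.3, -0.1, -1.5]
width: 85.1
gripper_force: 0.0
```

Run:
```python
from h import *
s=r.sense(); print(s['position'],s['width'],s['ft_force'])
p,d,c=grab('wrist'); X=cloud(c,d)
H,S,V=cv2.split(cv2.cvtColor(p,cv2.COLOR_RGB2HSV))
m=((H<22)|(H>176))&(S>110)&(d>0)&(X[...,2]>120)&(X[...,2]<135); q=X[m]; print('cap',((q.min(0)+q.max(0))/2).round(1),np.percentile(q,[1,99],axis=0).round(1))
for v in (268,280): print([X[v,u].round(0).astype(int).tolist() for u in (160,172,398,410)])
```

```text
[527.20390767 182.11608141  57.86586022] 85.0714490351461 [-0.34702017 -0.0941348  -1.54034146]
cap [544.3 185.1 125.6] [[505.9 165.3 121.1]
 [552.2 206.4 130. ]]
[[482, 192, 107], [486, 191, 105], [571, 192, 108], [575, 192, 107]]
[[486, 193, 119], [486, 187, 108], [571, 188, 108], [572, 192, 116]]
```

>>> carry_out --targets '[[[0,0,0,0,0,0,40],[0,0,0,0,0,0,40],[0,0,0,0,0,0,40],[0,0,0,0,0,0,40],[0,0,0,0,0,0,40]]]' --squeeze 80

```text
t: 5.55
position: [529.8, 182.7, 63.2]
ee_rot: [0.707, 0.707, 0.001, 0.0]
ft_force: [-2.3, 0.8, 6.1]
width: 48.3
gripper_force: 81.2
```

>>> carry_out --targets '[[[0,0,0,0,0,0,40],[0,0,0,0,0,0,40],[0,0,0,0,0,0,40],[0,0,0,0,0,0,40]]]'

```text
t: 5.88
position: [529.8, 182.7, 63.2]
ee_rot: [0.707, 0.707, 0.001, 0.0]
ft_force: [-2.2, 0.4, 6.7]
width: 48.6
gripper_force: 81.2
```

Converted, 150 mm is 0.375, 120 mm is 0.3.

>>> carry_out --targets '[[[0,0,0.025,0,0,0,40],[0,0,0.1,0,0,0,40],[0,0,0.2,0,0,0,40],[0,0,0.3,0,0,0,40],[0,0,0.375,0,0,0,40]]]'

```text
t: 6.3
position: [529.5, 182.6, 216.4]
ee_rot: [0.707, 0.707, 0.001, 0.001]
ft_force: [1.0, 0.6, -2.9]
width: 48.4
gripper_force: 84.5
```

Converted, -154 mm is -0.385, -117 mm is -0.2925, 0.5 rad is 0.1592.

>>> carry_out --targets '[[[-0.01,-0.0375,0.0375,0,0,0.0318,40],[-0.025,-0.1125,0.0625,0,0,0.0637,40],[-0.045,-0.2,0.075,0,0,0.0955,40],[-0.065,-0.2925,0.075,0,0,0.1273,40],[-0.085,-0.385,0.075,0,0,0.1592,40]]]'

```text
t: 6.72
position: [494.7, 27.4, 243.3]
ee_rot: [0.508, 0.862, 0.0, 0.001]
ft_force: [1.6, -0.8, -3.0]
width: 48.6
gripper_force: 84.4
```

Converted, -175 mm is -0.4375, -145 mm is -0.3625, 0.067 rad is 0.0213.

>>> carry_out --targets '[[[-0.02,-0.0925,0,0,0,0.0213,40],[-0.04,-0.185,0,0,0,0.0213,40],[-0.0625,-0.275,0,0,0,0.0213,40],[-0.085,-0.3625,0,0,0,0.0213,40],[-0.1,-0.4375,0,0,0,0.0213,40]]]'

```text
t: 7.13
position: [454.2, -148.4, 243.1]
ee_rot: [0.481, 0.877, -0.0, 0.0]
ft_force: [0.9, 0.2, -3.6]
width: 48.5
gripper_force: 84.4
```

Converted, -30.7 mm is -0.0768, -16 mm is -0.04.

>>> carry_out --targets '[[[-0.0075,-0.04,0,0,0,0,40],[-0.0145,-0.0768,0,0,0,0,40],[-0.0145,-0.0768,0,0,0,0,40],[-0.0145,-0.0768,0,0,0,0,40]]]'

```text
t: 7.47
position: [449.4, -177.5, 242.6]
ee_rot: [0.482, 0.876, -0.0, 0.0]
ft_force: [-0.2, -0.1, -3.3]
width: 48.7
gripper_force: 84.3
```

Run:
```python
from h import *
s=r.sense(); print(s['position'],s['ee_rot'],s['width'],s['gripper_force'],s['ft_force'],s['t'])
o=np.zeros((600,800,3),np.uint8)
p,d,c=grab('scene'); o[:300,:400]=cv2.resize(p,(400,300))
p,d,c=grab('side'); o[300:,:400]=cv2.resize(p,(400,300)); np.savez('side1.npz',p=p,d=d)
p,d,c=grab('wrist'); o[:300,400:]=cv2.resize(p,(400,300)); save(o,'g2.png'); np.savez('w3.npz',p=p,d=d,T=np.array(c['pose']))
for n in ['scene','side']:
    p,d,c=grab(n); X=cloud(c,d); H,S,V=cv2.split(cv2.cvtColor(p,cv2.COLOR_RGB2HSV))
    nb=(d>0)&(np.hypot(X[...,0]-450,X[...,1]+177)<60)
    m=nb&(V>60)&(X[...,2]>150)&(X[...,2]<255)
    q=X[m]; print(n,np.percentile(q,[1,99],axis=0).round(1))
    if len(q): print(cv2.minAreaRect(q[:,:2].astype(np.float32)))
```

```text
[ 449.41954823 -177.52453999  242.62497237] [ 4.81747194e-01  8.76310232e-01 -7.68809214e-08  1.31660923e-04] 48.68484259301298 84.30569401010871 [-0.19165146 -0.05620453 -3.25336664] 7.4667
scene [[ 430.8 -211.2  180.7]
 [ 483.8 -146.1  254.3]]
((465.53240966796875, -188.33120727539062), (80.11530303955078, 44.005977630615234), 56.762203216552734)
side [[ 417.1 -212.9  182.4]
 [ 482.6 -158.   254.3]]
((439.3782653808594, -195.29110717773438), (43.23604965209961, 80.7169418334961), 56.0880126953125)
```

View pics/g2.png

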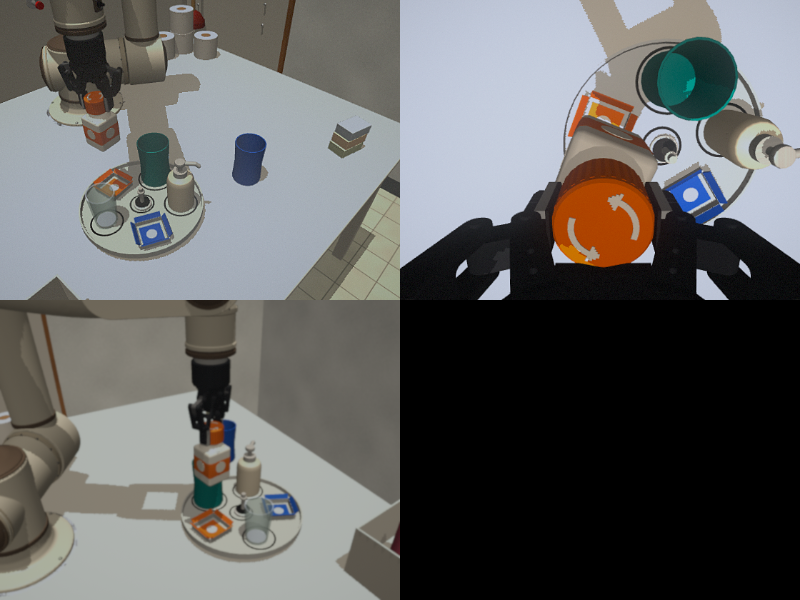

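The bottle hangs upright from the gripper above the pocket, and all the tray things are in place. I'll check its position and yaw from the combined clouds.

Run:
```python
from h import *
for lo,hi in [(182,258),(182,200),(235,258)]:
    A=[]
    for n in ['scene','side','wrist']:
        if n!='wrist': p,d,c=grab(n) if lo==182 and hi==258 else S[n]
        else:
            z=np.load('w3.npz'); c=r.get_calibration('wrist'); p,d=z['p'],z['d']; c=dict(c); c['pose']=z['T']
        if hi==258 and lo==182: S=globals().get('S',{}); S[n]=(p,d,c)
        X=cloud(c,d); V=p.max(2)
        m=(d>0)&(np.hypot(X[...,0]-450,X[...,1]+177)<55)&(V>60)&(X[...,2]>lo)&(X[...,2]<hi)
        A.append(X[m][:,:2])
    Q=np.vstack(A).astype(np.float32)
    from collections import Counter
    print(lo,hi,[len(a) for a in A],cv2.minAreaRect(Q))
```

```text
182 258 [1919, 2162, 3379] ((450.2811584472656, -178.93814086914062), (63.17974853515625, 64.0672836303711), 10.352466583251953)
182 200 [376, 439, 295] ((450.04998779296875, -178.77166748046875), (61.40370559692383, 61.832122802734375), 10.609456062316895)
235 258 [713, 763, 2069] ((450.6715393066406, -179.00930786132812), (62.16700744628906, 63.214847564697266), 10.556087493896484)
```

Converted, -130 mm is -0.325, 1.2 mm is 0.003, 0.01 rad is 0.0032.

>>> carry_out --targets '[[[-0.001,0.003,-0.0375,0,0,0.0032,40],[-0.001,0.003,-0.1125,0,0,0.0032,40],[-0.001,0.003,-0.2,0,0,0.0032,40],[-0.001,0.003,-0.275,0,0,0.0032,40],[-0.001,0.003,-0.325,0,0,0.0032,40]]]'

```text
t: 8.23
position: [448.3, -175.0, 109.3]
ee_rot: [0.476, 0.879, 0.0, -0.001]
ft_force: [-0.3, -0.7, -4.2]
width: 48.6
gripper_force: 84.4
```

Converted, -18 mm is -0.045, -15 mm is -0.0375.

>>> carry_out --targets '[[[0,0,-0.0125,0,0,0,40],[0,0,-0.025,0,0,0,40],[0,0,-0.0375,0,0,0,40],[0,0,-0.045,0,0,0,40],[0,0,-0.045,0,0,0,40]]]'

```text
t: 8.65
position: [449.5, -176.0, 94.5]
ee_rot: [0.477, 0.879, -0.0, 0.0]
ft_force: [-0.5, 0.1, -3.9]
width: 48.6
gripper_force: 84.2
```

Converted, -11 mm is -0.0275, -9 mm is -0.0225.

>>> carry_out --targets '[[[0,0,-0.0075,0,0,0,40],[0,0,-0.015,0,0,0,40],[0,0,-0.0225,0,0,0,40],[0,0,-0.0275,0,0,0,40],[0,0,-0.0275,0,0,0,40]]]'

```text
t: 9.07
position: [449.3, -176.1, 83.2]
ee_rot: [0.477, 0.879, -0.0, 0.0]
ft_force: [-2.5, 0.2, 6.1]
width: 48.4
gripper_force: 85.3
```

Converted, -2 mm is -0.005, -1 mm is -0.0025.

>>> carry_out --targets '[[[0,0,-0.0025,0,0,0,40],[0,0,-0.005,0,0,0,40],[0,0,-0.005,0,0,0,40]]]'

```text
t: 9.32
position: [449.5, -176.1, 81.7]
ee_rot: [0.477, 0.879, -0.0, 0.0]
ft_force: [-3.3, -0.0, 8.3]
width: 48.5
gripper_force: 85.4
```

Run:
```python
from h import *
s=r.sense(); print(s['position'],s['width'],s['ft_force'],s['ft_torque'],s['t'])
for n in ['scene','side']:
    p,d,c=grab(n); np.savez(n+'2.npz',p=p,d=d); X=cloud(c,d); m=(d>0)&(p.max(2)>60)&(np.hypot(X[...,0]-450,X[...,1]+177)<48)
    H,S,V=cv2.split(cv2.cvtColor(p,cv2.COLOR_RGB2HSV)); o=m&((H<22)|(H>176))&(S>110)&(X[...,2]>95); q=X[o]; print(n,np.percentile(q,[1,50,99],axis=0).round(1).tolist())
```

```text
[ 449.47082783 -176.12559337   81.68762195] 48.539233866788756 [-3.30838515 -0.03068708  8.30429367] [ 0.07970316  0.51129215 -0.00517823] 9.3167
scene [[429.0, -202.7, 114.4], [461.8, -186.0, 143.2], [476.4, -164.0, 148.1]]
side [[431.2, -204.6, 115.8], [452.3, -198.9, 144.9], [473.9, -160.3, 175.6]]
```

Converted, -5 mm is -0.0125, -4.5 mm is -0.0113.

>>> carry_out --targets '[[[0,0,-0.0038,0,0,0,40],[0,0,-0.0075,0,0,0,40],[0,0,-0.0113,0,0,0,40],[0,0,-0.0125,0,0,0,40],[0,0,-0.0125,0,0,0,40]]]'

```text
t: 9.83
position: [449.6, -176.3, 77.2]
ee_rot: [0.477, 0.879, -0.0, 0.001]
ft_force: [-4.7, -0.3, 13.6]
width: 48.5
gripper_force: 86.1
```

Converted, -1.5 mm is -0.0038, -0.7 mm is -0.0018.

>>> carry_out --targets '[[[0,0,-0.0018,0,0,0,40],[0,0,-0.0038,0,0,0,40],[0,0,-0.0038,0,0,0,40]]]'

```text
t: 10.08
position: [450.1, -176.9, 76.9]
ee_rot: [0.477, 0.879, -0.0, 0.002]
ft_force: [-8.8, -0.1, 27.0]
width: 48.6
gripper_force: 87.9
```

Converted, 0.6 mm is 0.0015, 0.08 rad is 0.0255.

>>> carry_out --targets '[[[0,0,0.0015,0,0,0,40],[0,0,0.0015,0,0,0.0255,40],[0,0,0.0015,0,0,0.0573,40],[0,0,0.0015,0,0,0.0891,40],[0,0,0.0015,0,0,0.121,40]]]'

```text
t: 10.5
position: [450.2, -176.7, 76.8]
ee_rot: [0.3, 0.954, -0.001, 0.001]
ft_force: [-3.4, -1.5, 15.0]
width: 48.6
gripper_force: 86.2
```

Run:
```python
from h import *
s=r.sense(); print(s['position'],s['width'],s['ft_force'],s['ft_torque'],s['q'])
```

```text
[ 450.16537019 -176.73040416   76.76579552] 48.55730158840191 [-3.36484396 -1.53921503 14.96450695] [-0.04927861  0.41470438 -0.08859182] [-5.33223167e-01  3.67927269e-02  1.82191031e+00 -5.08057205e-04
  1.27970551e+00 -1.49480066e+00]
```

Converted, -0.4 mm is -0.001, 0.5 rad is 0.1592.

>>> carry_out --targets '[[[0,0,-0.001,0,0,0.0318,40],[0,0,-0.001,0,0,0.0637,40],[0,0,-0.001,0,0,0.0955,40],[0,0,-0.001,0,0,0.1273,40],[0,0,-0.001,0,0,0.1592,40]]]'

```text
t: 10.92
position: [450.3, -176.9, 76.7]
ee_rot: [0.055, 0.999, -0.001, 0.001]
ft_force: [-4.7, -2.2, 21.2]
width: 48.5
gripper_force: 86.8
```

Converted, 0.27 rad is 0.0859.

>>> carry_out --targets '[[[0,0,0,0,0,0.0318,40],[0,0,0,0,0,0.0637,40],[0,0,0,0,0,0.0859,40],[0,0,0,0,0,0.0859,40]]]'

```text
t: 11.25
position: [450.2, -176.9, 76.7]
ee_rot: [-0.081, 0.997, -0.001, 0.001]
ft_force: [-5.2, -1.5, 21.3]
width: 48.4
gripper_force: 86.9
```

Run:
```python
from h import *
s=r.sense(); print(s['position'],s['width'],s['ft_force'],s['ft_torque'],s['q'])
Q=[]
for n in ['scene','side']:
    p,d,c=grab(n); X=cloud(c,d); m=(d>0)&(p.max(2)>60)&(np.hypot(X[...,0]-450,X[...,1]+177)<50)&(X[...,2]>55)&(X[...,2]<96)&(X[...,1]+177<200); Q.append(X[m][:,:2])
    H,S,V=cv2.split(cv2.cvtColor(p,cv2.COLOR_RGB2HSV))
    b=(d>0)&(H>105)&(H<125)&(S>140)&(X[...,2]>15)&(X[...,2]<60)&(X[...,0]<640); q=X[b]; print(n,'blue pocket',np.median(q,0).round(1),len(q))
    save(p,n+'3.png') if n=='side' else 0
q=np.vstack(Q).astype(np.float32); print(cv2.minAreaRect(q),[len(a) for a in Q])
```

```text
[ 450.2092355  -176.9381028    76.72738279] 48.38434376930071 [-5.22028047 -1.47372813 21.33980001] [-0.11495623  0.78255826  0.09201544] [-5.33318323e-01  3.67732419e-02  1.82201563e+00 -8.38010775e-04
  1.27915515e+00 -2.26505118e+00]
scene blue pocket [ 616.9 -194.5   35.5] 664
side blue pocket [ 629.6 -202.8   41.1] 56
((451.6595764160156, -180.78192138671875), (64.207275390625, 62.26534652709961), 15.788046836853027) [659, 895]
```

Converted, 16 mm is 0.04, 13 mm is 0.0325.

>>> carry_out --targets '[[[0,0,0.005,0,0,0,40],[0,0,0.0125,0,0,0,40],[0,0,0.0225,0,0,0,40],[0,0,0.0325,0,0,0,40],[0,0,0.04,0,0,0,40]]]'

```text
t: 11.77
position: [449.4, -176.0, 91.2]
ee_rot: [-0.078, 0.997, -0.0, 0.0]
ft_force: [-0.9, -1.5, -0.4]
width: 48.6
gripper_force: 84.6
```

Run:
```python
from h import *
s=r.sense(); print(s['position'],s['width'],s['gripper_force'],s['ft_force'],s['ft_torque'])
for n in ['scene','side']:
    p,d,c=grab(n); X=cloud(c,d); H,S,V=cv2.split(cv2.cvtColor(p,cv2.COLOR_RGB2HSV))
    nb=(d>0)&((H<22)|(H>176))&(S>110)&(np.hypot(X[...,0]-450,X[...,1]+177)<50)
    for lo,hi in [(25,82),(100,175)]: print(n,np.percentile(X[nb&(X[...,2]>lo)&(X[...,2]<hi)],[1,99],axis=0).round(1).tolist())
```

```text
[ 449.38783075 -176.0186673    91.23382285] 48.57990466512599 84.56279384437948 [-0.8644404  -1.52574837 -0.39257359] [-0.12767426 -0.0310347   0.02857749]
scene [[415.4, -213.3, 31.1], [493.6, -132.5, 77.0]]
scene [[431.5, -197.7, 123.8], [476.5, -152.7, 156.3]]
side [[405.9, -222.5, 28.0], [493.9, -143.7, 78.2]]
side [[426.6, -204.4, 124.9], [472.0, -150.4, 168.8]]
```

Converted, 62.5 mm is 0.1563, 58 mm is 0.145.

>>> carry_out --targets '[[[0,0,0.03,0,0,0,40],[0,0,0.0675,0,0,0,40],[0,0,0.1125,0,0,0,40],[0,0,0.145,0,0,0,40],[0,0,0.1563,0,0,0,40]]]'

```text
t: 12.28
position: [449.8, -176.2, 154.9]
ee_rot: [-0.078, 0.997, -0.001, 0.001]
ft_force: [0.2, -0.7, -0.6]
width: 48.5
gripper_force: 84.6
```

>>> carry_out --targets '[[[0,0,0,0,0,0,40],[0,0,0,0,0,0,40],[0,0,0,0,0,0,40]]]'

```text
t: 12.53
position: [448.9, -175.7, 152.2]
ee_rot: [-0.078, 0.997, 0.0, -0.001]
ft_force: [-0.2, -0.0, -0.6]
width: 48.5
gripper_force: 84.6
```

Run:
```python
from h import *
s=r.sense(); print(s['position'],s['ee_rot'],s['width'],s['gripper_force'],s['ft_force'],s['t'])
o=np.zeros((560,800,3),np.uint8); Q=[];N=[];C=[]
for i,n in enumerate(['scene','side']):
    p,d,c=grab(n); X=cloud(c,d); V=p.max(2)
    nb=(d>0)&(V>60)&(np.hypot(X[...,0]-450,X[...,1]+177)<48)
    Q.append(X[nb&(X[...,2]>55)&(X[...,2]<98)]); N.append(X[nb&(X[...,2]>112)&(X[...,2]<140)&(np.hypot(X[...,0]-450,X[...,1]+177)<26)])
    H,S,_=cv2.split(cv2.cvtColor(p,cv2.COLOR_RGB2HSV)); C.append(X[nb&((H<22)|(H>176))&(S>110)&(X[...,2]>165)])
    o[i*280:(i+1)*280,:400]=cv2.resize(p[(150,190)[i]:(290,330)[i],(80,200)[i]:(280,400)[i]] if i else p[130:310,90:350],(400,280),interpolation=3)
p,d,c=grab('wrist'); o[:300,400:]=cv2.resize(p,(400,300)); save(o,'g3.png')
print(cv2.minAreaRect(np.vstack(Q)[:,:2].astype(np.float32)))
for k in (N,C):
    q=np.vstack(k); print(np.percentile(q,[1,99],axis=0).round(1).tolist(),cv2.minEnclosingCircle(q[:,:2].astype(np.float32)))
```

```text
[ 448.90373204 -175.66204855  152.1700616 ] [-7.80213182e-02  9.96951441e-01  3.91941067e-04 -5.87317470e-04] 48.50505569964321 84.60703112650663 [-0.21549488 -0.01042975 -0.63248402] 12.5333
((451.5387878417969, -180.46304321289062), (63.04527282714844, 62.09743881225586), 13.718816757202148)
[[432.5, -195.1, 112.6], [468.7, -159.8, 137.1]] ((450.08123779296875, -179.6089324951172), 21.636905670166016)
[[426.5, -201.7, 185.1], [475.3, -151.2, 240.2]] ((448.8694763183594, -185.91416931152344), 38.36977767944336)
```

View pics/g3.png

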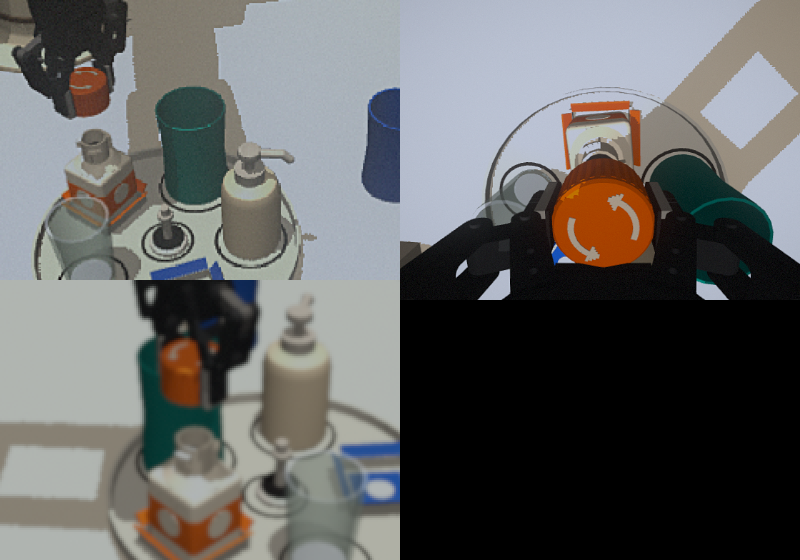

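The cap is off, level and held above the open mouth. The bottle is standing down in the orange pocket and the tray things are in place. I'll trim the sideways offset slightly and hand in.

Converted, -1.5 mm is -0.0038, 0.8 mm is 0.002.

>>> carry_out --targets '[[[0.002,-0.0038,0,0,0,0,40],[0.002,-0.0038,0,0,0,0,40],[0.002,-0.0038,0,0,0,0,40],[0.002,-0.0038,0,0,0,0,40],[0.002,-0.0038,0,0,0,0,40]]]'

```text
t: 13.1
position: [450.1, -177.4, 153.3]
ee_rot: [-0.078, 0.997, -0.0, -0.0]
ft_force: [-0.3, -0.2, -0.6]
width: 48.6
gripper_force: 84.6
```

Run:
```python
from h import *
s=r.sense(); print(s['position'],s['width'],s['gripper_force'],s['t']); print(r.hand_in())
```

```text
[ 450.05935392 -177.42487368  153.26015627] 48.564381476114974 84.60654630325735 13.1
the job is handed in; nothing more can be done
None
```

Handed in at 13.1 s: the bottle is standing fully down in its orange pocket, and the cap is off and held level about 5 cm straight above the open mouth; the first grasp closed on top of the cap, but the bottle stayed put and I re-gripped; the pump, tumbler, holder and stopper are still in their places.

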